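# Count to the third gap and push the claw weight in

### The job

With closed fingertips, count the gaps along the rack's top rail from the red end: touch the rail over the first gap, then over the second, then over the third, and no further. Then push the rusty claw weight flat across the bench into that third gap until it is fully home against the back stop, without lifting or tipping it, and take the hand away. Leave the bowl, the liner and the nipples where they are.

Things in the scene. Friction and masses are not known exactly. Their poses are not given: they have to be found in the camera images.
- rack: green steel divider rack, fixed. Origin at bench level, mid-length; x points into the gaps (roughly away from the robot, within 0.25 rad), y to the robot's left, z up. Seven plates 40 long (x -22 to 18), 4 thick, 36 high, 56 apart, leave six gaps 52 wide, open above and in front (x = -22), back stop face at x = 12, floor = bench. A steel rail (x 7 to 23, top 56 high) runs along the back
- rail_a: rail section over one gap, number 1 from the rack's +y end: 16 x 56 x 8 mm, dark lines at its seams, flush with its neighbours; touch near its middle to touch it alone. Origin: centre of its top face, axes as the rack's. The whole rail is sprung: it starts to sink at about 2 N, is 5 mm down at about 5 N, end stop at 8 mm
- gap_a (a point): gap under rail section a: where the centre of the claw weight lies when it is fully home against the back stop (12 mm inside the mouth, 14 mm above the bench; the weight then stands 10 mm out of the mouth); axes as the rack's
- rail_b: rail section over one gap, number 2 from the rack's +y end: 16 x 56 x 8 mm, dark lines at its seams, flush with its neighbours; touch near its middle to touch it alone. Origin: centre of its top face, axes as the rack's. The whole rail is sprung: it starts to sink at about 2 N, is 5 mm down at about 5 N, end stop at 8 mm
- gap_b (a point): gap under rail section b: where the centre of the claw weight lies when it is fully home against the back stop (12 mm inside the mouth, 14 mm above the bench; the weight then stands 10 mm out of the mouth); axes as the rack's
- rail_c: rail section over one gap, number 3 from the rack's +y end: 16 x 56 x 8 mm, dark lines at its seams, flush with its neighbours; touch near its middle to touch it alone. Origin: centre of its top face, axes as the rack's. The whole rail is sprung: it starts to sink at about 2 N, is 5 mm down at about 5 N, end stop at 8 mm
- gap_c (a point): gap under rail section c: where the centre of the claw weight lies when it is fully home against the back stop (12 mm inside the mouth, 14 mm above the bench; the weight then stands 10 mm out of the mouth); axes as the rack's
- rail_d: rail section over one gap, number 4 from the rack's +y end: 16 x 56 x 8 mm, dark lines at its seams, flush with its neighbours; touch near its middle to touch it alone. Origin: centre of its top face, axes as the rack's. The whole rail is sprung: it starts to sink at about 2 N, is 5 mm down at about 5 N, end stop at 8 mm
- gap_d (a point): gap under rail section d: where the centre of the claw weight lies when it is fully home against the back stop (12 mm inside the mouth, 14 mm above the bench; the weight then stands 10 mm out of the mouth); axes as the rack's
- rail_e: rail section over one gap, number 5 from the rack's +y end: 16 x 56 x 8 mm, dark lines at its seams, flush with its neighbours; touch near its middle to touch it alone. Origin: centre of its top face, axes as the rack's. The whole rail is sprung: it starts to sink at about 2 N, is 5 mm down at about 5 N, end stop at 8 mm
- gap_e (a point): gap under rail section e: where the centre of the claw weight lies when it is fully home against the back stop (12 mm inside the mouth, 14 mm above the bench; the weight then stands 10 mm out of the mouth); axes as the rack's
- rail_f: rail section over one gap, number 6 from the rack's +y end: 16 x 56 x 8 mm, dark lines at its seams, flush with its neighbours; touch near its middle to touch it alone. Origin: centre of its top face, axes as the rack's. The whole rail is sprung: it starts to sink at about 2 N, is 5 mm down at about 5 N, end stop at 8 mm
- gap_f (a point): gap under rail section f: where the centre of the claw weight lies when it is fully home against the back stop (12 mm inside the mouth, 14 mm above the bench; the weight then stands 10 mm out of the mouth); axes as the rack's
- red_block_top (a point): centre of the top face of the red painted end block, 44 x 30 x 50 mm high, fixed at one end of the rack (centre 188 mm from the rack's middle): the end from which to count. It may be at either end
- grey_block_top (a point): the same for the grey end block at the other end of the rack
- weight_center (a point): rusty brown steel claw weight, a solid disc 44 mm in diameter and 28 mm high, about 0.33 kg, lying flat on the bench in front of the rack and free to slide; point at its centre, 14 mm above its underside
- bowl_center (a point): cracked clear claw bowl standing on the bench, 100 mm in diameter at the rim, 55 high; point on its axis half-way up
- liner_center (a point): tan liner standing on its wide mouth, 58 mm in diameter below, 24 to 34 above, 140 high; point on its axis half-way up
- nipple1_center (a point): brass nipple standing on the bench, 22 mm in diameter, 36 high; point on its axis half-way up
- nipple2_center (a point): brass nipple standing on the bench, 22 mm in diameter, 36 high; point on its axis half-way up
- weight: the same claw weight; origin at the centre of its underside
There are look-alikes about, which are no part of the job. What is shaped like the weight but green is not meant.

How it is judged:
By the outcome, as a careful person would: the job done as asked, in the order asked, and still so for the second after the job is handed in, with the robot touching nothing.
It also fails if it takes over 56 s, if anything falls off the work surface, if the arm or the gripper's body presses on something with over 40 N, if the wrist force passes 120 N, or if a joint passes its speed limit or range.

### The arm

A 7-joint arm with a two-finger parallel gripper is mounted at the origin on the work surface. World frame = base frame: x ahead of the robot, y to its left, z up, the work surface at z = 0. Lengths are in m, angles in rad, forces in N, time in s.
With the tool pointing down it reaches from about 0.4 to 0.85 m from the base axis. Payload 10.4 kg.
Tool frame: the origin (TCP) lies at the very end of the fingers, on their centre line; the grasp point (between the pads) lies 19 mm behind it; x points along the fingers, z is the direction in which the jaws open and shut, and the axes are right-handed (so a half turn about x gives the same grasp; the last joint's range is limited). The gripper opens to 85 mm and grips with 20 to 120 N. Pads are 22 mm wide; open, the fingers measure 114 mm over their backs; the gripper's body (76 mm by 85 mm) begins 54 mm behind the grasp point. The pads swing forward as they close: fully open they stand 13 mm farther back than shut.
Start: joints at [1.252, 0.332, -0.065, 1.46, 0.022, 1.35, -0.088], TCP at [0.182, -0.598, 0.231] pointing down, gripper open.
Joint ranges: [-2.6, 2.6], [-0.5, 2.12], [-1.47, 1.34], [0.16, 2.42], [-1.27, 4.41], [0.06, 2.06], [-2.6, 2.6]. Speed limits (rad/s): [2.22, 2.22, 2.79, 2.79, 3.14, 3.14, 3.14].

### API

Orientations are given as a unit quaternion [x, y, z, w].
In Python, from workcell import telemetry, viewer, manip, spot_in, mark_of gives the robot as it stands. The module is installed in compiled form; this text tells all that it offers.
- The arm moves only by the shell command python3 -m crank 'ROWS' [FORCE]. ROWS is JSON, a list of rows, each a list of 3 entries, a list of its own where there are three numbers: the closure, from 0 (fully open) to 1 (shut), then the shift along the world's x, y, z in cm, then the turn, a rotation vector about the world's x, y, z in rad. A call has 1 to 12 rows; each row shifts and turns the commanded pose from where the row before left it; what a row does not reach is not made up. A row lasts 1/12 s, in which the tool goes at most 41.7 mm and 7.16 degrees, less where a joint would pass 70% of its speed; a pose out of reach is approached as far as the arm can. A call with a gripper value outside its range is refused whole. The fingers move at their own pace and stop on an object; FORCE is the grip in N (left out, the last holds). Time passes only in rows, so rows that do not move let the fingers close. It gives the time, the measured TCP pose, the force and the opening at its end, in the units of the state.
- telemetry.get_obs(): the state, without advancing time (a new reading comes with each control period).
- viewer.camera(name): name is "scene" or "top" or "wrist"; returns a dict with "frame" (420x560x3 uint8, red, green, blue), "intrinsics" (3x3 intrinsics, pixels), "cam_to_world" (4x4, takes a point from camera to world coordinates). Camera axes: x right, y up, looking along -z (the intrinsics and any distortion apply to the point x, -y, -z); pixel columns grow to the right and rows downward; lengths in m; the calibration is good to about 2 mm. A picture is of the moment at which its call begins. There is no depth.
- manip.hand_in(): hands the job in, once; it reports no verdict.
Trained networks look in a picture, given as the dict that the camera call returned (one of the last four; its "shot" number tells which), for a name from the list of things; names that differ only in an ending like _2 or _b are one class to them, and where a whole thing is asked for, a point or a joint stands for the part that bears it (a point fixed in the world has none). Each returns a list of dicts, best first, with "conf" (0 to 1); they miss things now and then, are a little off and sometimes report something else, mostly with a low value. They report only what shows in the picture. A call takes as long as a camera call. They do not tell look-alikes from the thing itself.
- spot_in(thing, picture): "location" ([x, y, z] in m, in the coordinates of the camera as it stood for that picture, good to about 4 mm: the middle of the surface that is visible of it).
- mark_of(thing, picture): "location" ([x, y, z] in m, in the coordinates of the camera as it stood for that picture, good to about 4 mm: a listed point, or the origin of a listed thing).
The state is a dict: "clock": time; "joint_pos": joint angles; "joint_velocities": joint speeds; "tau": joint torques, N m; "position": TCP position; "ee_rot": TCP orientation; "ft_force": force on the tool from outside, world axes, zero at the start; "torque": the same for the moment, N m; "grip_width": opening from 0.0 (shut) to 1.0 (fully open).
Only numpy, scipy, OpenCV 4.12 (cv2) and the standard library are available. Lean on these libraries where they do the work, as an engineer would, in place of code of your own. Each camera call takes 0.05 s, during which the arm holds its last target. There are 200 camera calls.

## Working session

There is one attempt and no reset: what is moved stays moved. The work goes in short steps, Python scripts to look and compute and a shell command to move; the robot and the scene stay as the last step left them, time stands still between calls to the robot, and variables do not carry over. Pictures are saved under pics/ and viewed, about 8 in all and at most 12, crops included, and the job is handed in when it is done.

```bash
mkdir -p pics; cat > h.py <<'E'
import numpy as np, cv2
from workcell import telemetry, viewer, manip, spot_in, mark_of
def save(p,n): cv2.imwrite(f'pics/{n}.png', p['frame'][:,:,::-1])
def w(p,l): return (p['cam_to_world']@np.r_[l,1])[:3]
def show(p,names,f=mark_of):
    for n in names:
        for d in f(n,p)[:4]: print(n, round(d['conf'],2), w(p,d['location']).round(4))
def ray(p,u,v,z):
    K=np.array(p['intrinsics']);d=np.linalg.inv(K)@[u,v,1];d=np.array([d[0],-d[1],-d[2]])
    T=np.array(p['cam_to_world']);d=T[:3,:3]@d;o=T[:3,3];return (o+d*(z-o[2])/d[2]).round(4)
E
python3 - <<'E'
from h import *
o=telemetry.get_obs();print({k:np.round(v,3) for k,v in o.items()})
p=viewer.camera('top');q=viewer.camera('scene');save(p,'top');save(q,'scene')
print(p.keys())
for x in (p,q):
    show(x,['rack','red_block_top','grey_block_top','weight_center','bowl_center','liner_center','nipple1_center','rail_a']);print()
E
```

```text
{'clock': np.float64(0.0), 'joint_pos': array([ 1.252,  0.333, -0.065,  1.461,  0.022,  1.35 , -0.089]), 'joint_velocities': array([-0.   , -0.   ,  0.   ,  0.001,  0.001,  0.002, -0.001]), 'tau': array([-0.0000e+00, -6.2545e+01,  4.9000e-02, -3.9160e+01,  1.6000e-02,
        1.0000e-02,  0.0000e+00]), 'position': array([ 0.182, -0.597,  0.231]), 'ee_rot': array([ 0.421,  0.569, -0.421,  0.568]), 'ft_force': array([ 0.525,  0.315, -0.254]), 'torque': array([-0.019,  0.008,  0.035]), 'grip_width': np.float64(0.998)}
dict_keys(['frame', 'intrinsics', 'cam_to_world', 'shot'])
rack 0.64 [0.5866 0.0273 0.0011]
rack 0.64 [0.5961 0.1709 0.0518]
rack 0.62 [0.5954 0.1117 0.0563]
red_block_top 0.85 [0.5748 0.2121 0.0494]
red_block_top 0.57 [0.4229 0.3538 0.0691]
red_block_top 0.36 [ 0.6046 -0.0547  0.0544]
grey_block_top 0.58 [ 0.5927 -0.159   0.0478]
weight_center 0.76 [ 0.4356 -0.009   0.0122]
weight_center 0.65 [0.5781 0.2104 0.0506]
bowl_center 0.52 [0.5703 0.1697 0.0128]
liner_center 0.82 [0.4221 0.354  0.0678]
liner_center 0.58 [ 0.5915 -0.1608  0.0495]
liner_center 0.35 [0.5781 0.0543 0.0086]
nipple1_center 0.42 [ 0.409  -0.2544  0.0159]
rail_a 0.77 [ 0.6053 -0.0028  0.0554]
rail_a 0.74 [ 0.6083 -0.0563  0.0581]
rail_a 0.72 [0.5992 0.0558 0.0555]
rail_a 0.61 [ 0.6031 -0.1157  0.0545]

rack 0.96 [0.5882 0.0344 0.0008]
red_block_top 0.57 [0.5994 0.1137 0.055 ]
red_block_top 0.56 [0.5735 0.2161 0.0531]
grey_block_top 0.89 [ 0.5861 -0.1611  0.0513]
grey_block_top 0.74 [0.6032 0.0572 0.0531]
weight_center 0.86 [ 0.4311 -0.0069  0.0176]
weight_center 0.78 [0.3427 0.0289 0.0178]
bowl_center 0.9 [ 0.5369 -0.3869  0.0285]
liner_center 0.81 [0.4245 0.3532 0.0691]
liner_center 0.38 [ 0.5804 -0.1117  0.0158]
nipple1_center 0.5 [0.4253 0.3511 0.0682]
nipple1_center 0.48 [ 0.4118 -0.256   0.0171]
rail_a 0.65 [0.5999 0.1142 0.0557]
rail_a 0.65 [0.602  0.0058 0.0558]
rail_a 0.62 [0.5913 0.1709 0.0582]
rail_a 0.48 [0.6009 0.0596 0.0549]
```

View pics/top.png

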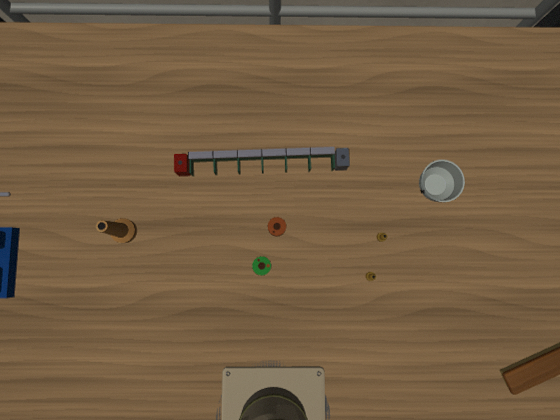

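View pics/scene.png

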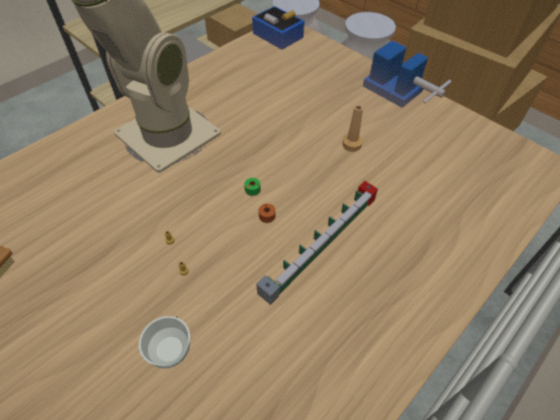

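The top view shows the red block at (181,163), which is the +y end, the grey block at (342,158), the rusty weight at (277,226) and the green look-alike at (262,266). Counting from red gives sections a, b, c, so the target is gap c.

```bash
python3 - <<'E'
from h import *
from scipy.spatial.transform import Rotation as R
o=telemetry.get_obs();print(R.from_quat(o['ee_rot']).as_matrix().round(3))
p=viewer.camera('top')
im=p['frame'].astype(int);r,g,b=im[...,0],im[...,1],im[...,2]
print('weightpix',ray(p,277,226,.028), 'red',ray(p,181,157,.05),'railends',ray(p,189,156,.056),ray(p,335,152.5,.056))
E
python3 - <<'E'
import cv2
im=cv2.imread('pics/top.png')[135:285,165:355];cv2.imwrite('pics/c1.png',cv2.resize(im,None,fx=4,fy=4,interpolation=cv2.INTER_CUBIC))
E
```

```text
[[ 0.     0.957  0.292]
 [-0.     0.292 -0.957]
 [-1.     0.     0.   ]]
weightpix [ 0.4336 -0.0087  0.028 ] red [0.5902 0.2129 0.05  ] railends [0.5911 0.1934 0.056 ] [ 0.6013 -0.1415  0.056 ]
```

View pics/c1.png

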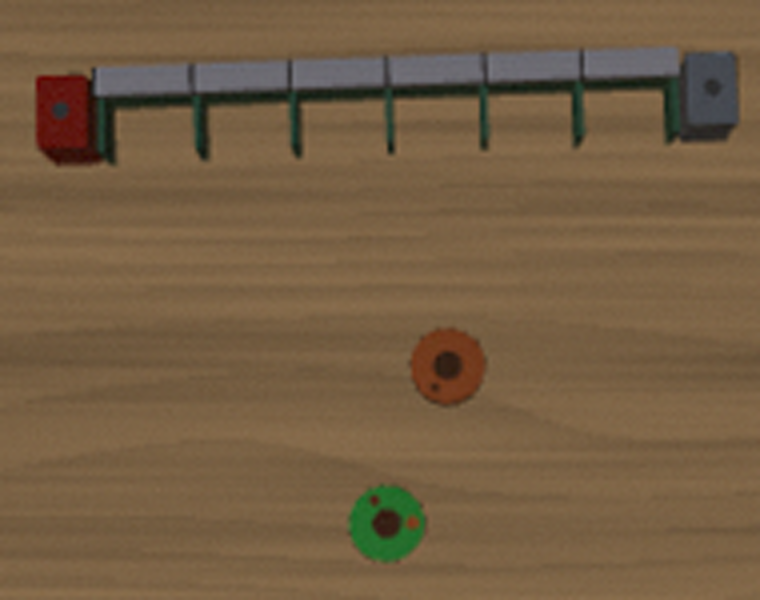

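The crop shows rail sections 1, 2 and 3 from red at crop x of about 143, 241 and 338, and the rack's yaw is about +0.036. Next I cross over with the fingers closed.

```bash
python3 -m crank '[[1,[1.7,3.2,0],[0,0,-0.03]],[1,[1.7,3.2,0],[0,0,-0.03]],[1,[1.7,3.2,0],[0,0,-0.03]],[1,[1.7,3.2,0],[0,0,-0.03]],[1,[1.7,3.2,0],[0,0,-0.03]],[1,[1.7,3.2,0],[0,0,-0.03]],[1,[1.7,3.2,0],[0,0,-0.03]],[1,[1.7,3.2,0],[0,0,-0.03]],[1,[1.7,3.2,0],[0,0,-0.02]],[1,[1.7,3.2,0],[0,0,0]],[1,[1.7,3.2,0],[0,0,0]],[1,[1.7,3.2,0],[0,0,0]]]' 20
```

```text
clock: 1.95
position: [0.3867, -0.2122, 0.2317]
ee_rot: [0.491, 0.508, -0.491, 0.509]
ft_force: [0.1, 0.4, 0.0]
grip_width: -0.0
```

```bash
python3 -m crank '[[1,[1.7,3.2,0],[0,0,0]],[1,[1.7,3.2,0],[0,0,0]],[1,[1.7,3.2,-1],[0,0,0]],[1,[1.7,3.2,-1],[0,0,0]],[1,[1.7,3.2,-1],[0,0,0]],[1,[1.7,3.2,-1],[0,0,0]],[1,[1.7,3.2,-1],[0,0,0]],[1,[1.7,3.2,-1],[0,0,0]],[1,[1.7,3.2,-1],[0,0,0]],[1,[1.7,3.2,-1],[0,0,0]],[1,[1.7,3.2,-1],[0,0,0]],[1,[0,0,0],[0,0,0]]]'; python3 - <<'E'
from h import *
from scipy.spatial.transform import Rotation as R
o=telemetry.get_obs();print(R.from_quat(o['ee_rot']).as_matrix().round(3),o['position'],o['ft_force'],o['grip_width'])
p=viewer.camera('wrist');save(p,'w1');show(p,['rail_a','weight_center','red_block_top','gap_a'])
E
```

```text
clock: 2.95
position: [0.573, 0.1455, 0.139]
ee_rot: [0.49, 0.512, -0.489, 0.509]
ft_force: [-1.6, -0.0, 0.7]
grip_width: -0.002
[[-0.003  0.999  0.043]
 [ 0.004  0.043 -0.999]
 [-1.    -0.003 -0.004]] [0.57295372 0.14553448 0.13896695] [-1.61824013 -0.02949814  0.69396744] -0.001733491631668198
rail_a 0.69 [6.066e-01 5.000e-04 5.650e-02]
rail_a 0.66 [0.5938 0.1673 0.0532]
rail_a 0.65 [0.5956 0.1137 0.055 ]
rail_a 0.58 [0.601  0.0614 0.0528]
red_block_top 0.97 [0.5794 0.2167 0.0468]
gap_a 0.66 [ 0.58   -0.0548  0.0165]
```

```bash
python3 -m crank '[[1,[1.1,1.1,0],[0,0,0]],[1,[1.0,1.2,0],[0,0,0]],[1,[0,0,-2],[0,0,0]],[1,[0,0,-2],[0,0,0]],[1,[0,0,-2],[0,0,0]],[1,[0,0,-1.2],[0,0,0]],[1,[0,0,0],[0,0,0]],[1,[0,0,0],[0,0,0]]]'; python3 - <<'E'
from h import *
p=viewer.camera('wrist');save(p,'w2');show(p,['rail_a','red_block_top'])
E
```

```text
clock: 3.87
position: [0.5943, 0.1602, 0.0698]
ee_rot: [0.491, 0.508, -0.491, 0.509]
ft_force: [-0.1, 0.4, 1.1]
grip_width: -0.0
rail_a 0.82 [0.5991 0.0597 0.0518]
rail_a 0.81 [0.5977 0.1685 0.0572]
rail_a 0.69 [0.5974 0.1164 0.0531]
```

View pics/w2.png

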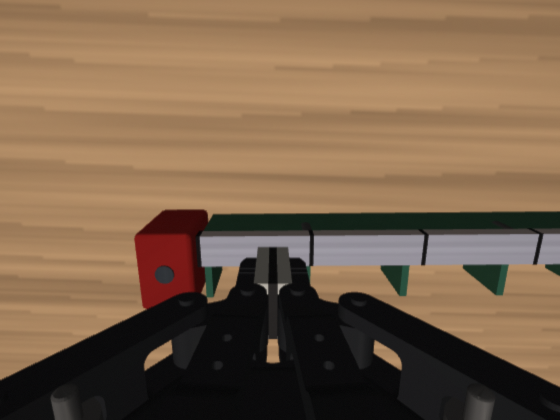

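The closed fingertips (column 273) are about 8 mm right of the middle of section 1 (columns 200–312, middle 256). I'll shift by that and press.

```bash
python3 -m crank '[[1,[0.2,0.8,0],[0,0,0]],[1,[0,0,0],[0,0,0]],[1,[0,0,-0.6],[0,0,0]],[1,[0,0,-0.4],[0,0,0]],[1,[0,0,-0.4],[0,0,0]],[1,[0,0,-0.3],[0,0,0]],[1,[0,0,0],[0,0,0]],[1,[0,0,0],[0,0,0]]]'
```

```text
clock: 4.68
position: [0.596, 0.169, 0.0522]
ee_rot: [0.491, 0.509, -0.491, 0.509]
ft_force: [-1.3, -0.4, 2.3]
grip_width: -0.001
```

```bash
python3 -m crank '[[1,[0,0,-0.15],[0,0,0]],[1,[0,0,0],[0,0,0]],[1,[0,0,0],[0,0,0]]]'
```

```text
clock: 4.93
position: [0.5962, 0.1691, 0.0509]
ee_rot: [0.491, 0.509, -0.491, 0.509]
ft_force: [-1.2, -0.7, 2.4]
grip_width: 0.002
```

```bash
python3 -m crank '[[1,[0,0,-0.15],[0,0,0]],[1,[0,0,0],[0,0,0]],[1,[0,0,0],[0,0,0]]]'; python3 - <<'E'
from h import *
for i in range(3):
    p=viewer.camera('wrist');o=telemetry.get_obs();print(o['position'],o['ft_force'])
save(p,'w3')
E
```

```text
clock: 5.18
position: [0.5962, 0.1691, 0.0494]
ee_rot: [0.491, 0.509, -0.491, 0.509]
ft_force: [-1.7, -1.0, 3.6]
grip_width: 0.004
[0.59625851 0.16912944 0.04943904] [-1.40990884 -1.16363238  4.13501908]
[0.59624034 0.1691486  0.04942204] [-2.31294603 -0.49498849  3.82081582]
[0.59625997 0.16910741 0.04942155] [-1.66471977 -0.11696032  4.17748933]
```

View pics/w3.png

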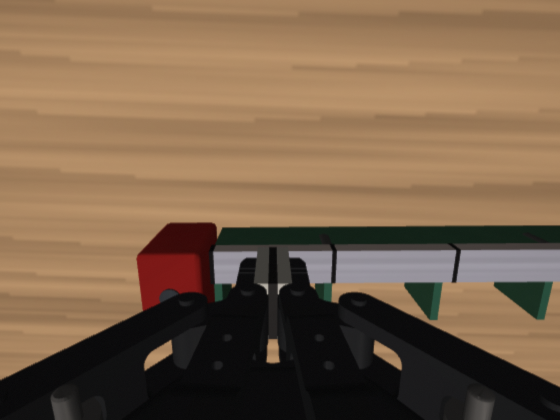

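Section 1 (columns 213–333) is centred under the fingertips at 273, and the force is a firm 4 N. Next is section 2.

```bash
python3 -m crank '[[1,[0,0,1.5],[0,0,0]],[1,[0,0,1.5],[0,0,0]],[1,[0.1,-2.8,0],[0,0,0]],[1,[0.1,-2.8,0],[0,0,0]],[1,[0,0,0],[0,0,0]],[1,[0,0,0],[0,0,0]],[1,[0,0,-1.5],[0,0,0]],[1,[0,0,-0.7],[0,0,0]],[1,[0,0,-0.4],[0,0,0]],[1,[0,0,-0.4],[0,0,0]],[1,[0,0,0],[0,0,0]],[1,[0,0,0],[0,0,0]]]'; python3 - <<'E'
from h import *
for i in range(3):
    p=viewer.camera('wrist');o=telemetry.get_obs();print(o['position'],o['ft_force'])
save(p,'w4')
E
```

```text
clock: 6.33
position: [0.598, 0.1139, 0.0497]
ee_rot: [0.491, 0.509, -0.491, 0.509]
ft_force: [-3.1, 0.7, 4.5]
grip_width: 0.001
[0.59814944 0.11389194 0.0498305 ] [-2.16976247  2.16350309  3.65434623]
[0.59826181 0.11378813 0.04986827] [-3.41420372  2.34926159  3.49154303]
[0.59838915 0.11371803 0.04989362] [-1.58292597  1.82117698  3.22223655]
```

View pics/w4.png

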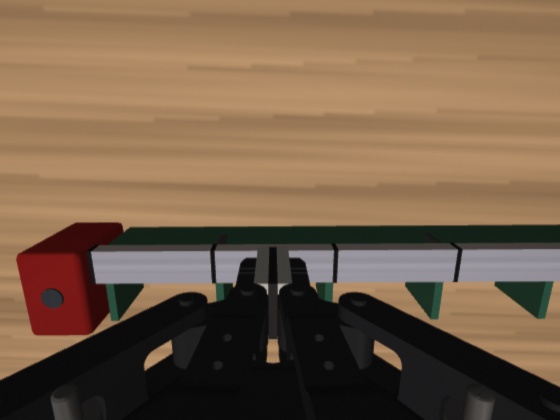

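The fingertips (273) are on section 2 (columns 213–335), pressing with about 3.5 N. Now section 3.

```bash
python3 -m crank '[[1,[0,0,1.5],[0,0,0]],[1,[0,0,1.5],[0,0,0]],[1,[0.1,-2.8,0],[0,0,0]],[1,[0.1,-2.8,0],[0,0,0]],[1,[0,0,0],[0,0,0]],[1,[0,0,0],[0,0,0]],[1,[0,0,-1.5],[0,0,0]],[1,[0,0,-0.7],[0,0,0]],[1,[0,0,-0.4],[0,0,0]],[1,[0,0,-0.4],[0,0,0]],[1,[0,0,0],[0,0,0]],[1,[0,0,0],[0,0,0]]]'; python3 - <<'E'
from h import *
for i in range(3):
    p=viewer.camera('wrist');o=telemetry.get_obs();print(o['position'],o['ft_force'])
save(p,'w5')
E
```

```text
clock: 7.48
position: [0.6, 0.0577, 0.0496]
ee_rot: [0.491, 0.509, -0.491, 0.509]
ft_force: [-2.9, 0.8, 3.4]
grip_width: 0.003
[0.60015229 0.05768141 0.04976001] [-2.08527023  0.84039949  2.81637093]
[0.60029557 0.05761828 0.04985792] [-2.77954886 -0.22779889  3.44269411]
[0.60030673 0.05764954 0.04981107] [-1.72123538  1.91354172  3.12102901]
```

View pics/w5.png

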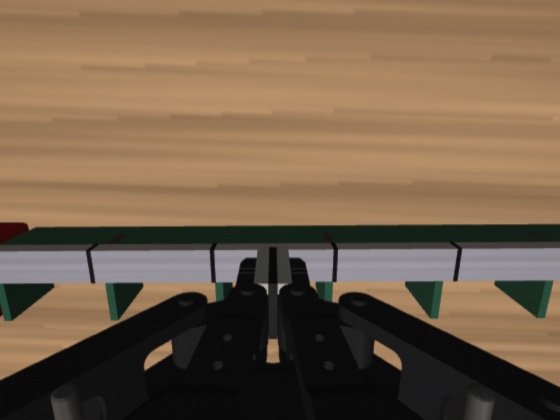

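The fingertips are centred on section 3 (columns 213–334), which puts the rail c centre at (0.600, 0.0577) and gap c home at about (0.576, 0.057). I'll lift away, open, go above the weight and look.

```bash
python3 -m crank '[[1,[0,0,2],[0,0,0]],[1,[0,0,2.5],[0,0,0]],[1,[0,0,2.5],[0,0,0]],[0,[-3.3,-1.3,0],[0,0,0]],[0,[-3.3,-1.3,0],[0,0,0]],[0,[-3.3,-1.3,0],[0,0,0]],[0,[-3.4,-1.3,0],[0,0,0]],[0,[-3.4,-1.3,0],[0,0,0]],[0,[0,0,0],[0,0,0]],[0,[0,0,0],[0,0,0]]]'; python3 - <<'E'
from h import *
p=viewer.camera('wrist');save(p,'w6');show(p,['weight_center','gap_a'])
p=viewer.camera('top');show(p,['weight_center'])
E
```

```text
clock: 8.47
position: [0.4324, -0.0094, 0.1198]
ee_rot: [0.491, 0.507, -0.492, 0.509]
ft_force: [0.7, -0.3, 0.1]
grip_width: 0.975
weight_center 0.74 [0.34   0.0276 0.0143]
weight_center 0.57 [ 0.4384 -0.0077  0.0139]
```

View pics/w6.png

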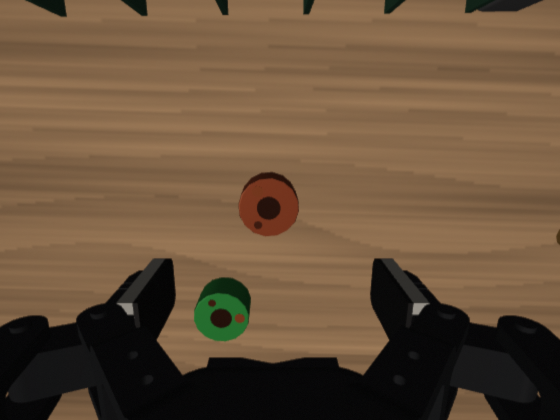

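The rusty weight, at (268,205), lies between the open fingers, and the green one is well clear behind. I'll lower around it, half close loosely and check before dragging in +y.

```bash
python3 -m crank '[[0,[0,0,-3],[0,0,0]],[0,[0,0,-3],[0,0,0]],[0,[0,0,-2.5],[0,0,0]],[0,[0,0,-2],[0,0,0]],[0,[0,0,-0.8],[0,0,0]],[0,[0,0,0],[0,0,0]],[0.25,[0,0,0],[0,0,0]],[0.25,[0,0,0],[0,0,0]],[0.25,[0,0,0],[0,0,0]]]'
```

```text
clock: 9.47
position: [0.4343, -0.0079, 0.0075]
ee_rot: [0.491, 0.508, -0.491, 0.51]
ft_force: [-1.1, -0.8, 1.0]
grip_width: 0.749
```

```bash
python3 -m crank '[[0.25,[0,0.7,-0.2],[0,0,0]],[0.25,[0,0.7,0],[0,0,0]],[0.25,[0,0.7,0],[0,0,0]],[0.25,[0,0.7,0],[0,0,0]],[0.25,[0,0.7,0],[0,0,0]],[0.25,[0,0.7,0],[0,0,0]],[0.25,[0,0.7,0],[0,0,0]],[0.25,[0,0.7,0],[0,0,0]],[0.25,[0,0.6,0],[0,0,0]],[0.25,[0,0.4,0],[0,0,0]],[0.25,[0,0.3,0],[0,0,0]],[0.25,[0,0,0],[0,0,0]]]'; python3 - <<'E'
from h import *
for c in('scene','top'):
  p=viewer.camera(c);save(p,c+'2');show(p,['weight_center']);
  im=cv2.cvtColor(p['frame'],cv2.COLOR_RGB2HSV);m=cv2.inRange(im,(3,150,90),(12,255,220))
  n,l,s,ce=cv2.connectedComponentsWithStats(m)
  for i in range(1,n):
    if s[i,4]>40: print(c,s[i],ce[i],ray(p,*ce[i],.028))
E
```

```text
clock: 10.47
position: [0.4331, 0.062, 0.0043]
ee_rot: [0.491, 0.509, -0.491, 0.509]
ft_force: [-0.8, 0.3, -1.1]
grip_width: 0.752
weight_center 0.69 [0.4293 0.0541 0.0171]
weight_center 0.62 [0.341  0.0296 0.0169]
weight_center 0.6 [0.5706 0.1718 0.0182]
scene [281 192  10  14  93] [285.52688172 198.44086022] [0.4424 0.0537 0.028 ]
weight_center 0.69 [0.5727 0.0551 0.0113]
top [174 154  12  18  91] [179.49450549 163.01098901] [0.5812 0.2209 0.028 ]
```

```bash
python3 -m crank '[[0.25,[0,-0.6,0],[0,0,0]],[0.25,[0,0,0],[0,0,0]],[0.25,[0,0,2.5],[0,0,0]],[0.25,[0,0,3],[0,0,0]],[0.72,[0,0,2],[0,0,0]],[0.72,[-1.8,-0.2,0],[0,0,0]],[0.72,[-1.8,-0.2,0],[0,0,0]],[0.72,[0,0,0],[0,0,0]],[0.72,[0,0,0],[0,0,0]],[0.72,[0,0,0],[0,0,0]]]'; python3 - <<'E'
from h import *
for c in('wrist','scene','top'):
  p=viewer.camera(c);save(p,c+'3');show(p,['weight_center'])
  im=cv2.cvtColor(p['frame'],cv2.COLOR_RGB2HSV);m=cv2.inRange(im,(3,150,90),(12,255,220))
  n,l,s,ce=cv2.connectedComponentsWithStats(m)
  for i in range(1,n):
    if s[i,4]>40: print(c,s[i],ce[i],ray(p,*ce[i],.028))
E
```

```text
clock: 11.5
position: [0.3977, 0.0509, 0.0795]
ee_rot: [0.491, 0.508, -0.491, 0.509]
ft_force: [-1.0, 0.3, -0.5]
grip_width: 0.28
weight_center 0.88 [0.4328 0.0484 0.0136]
weight_center 0.88 [0.3402 0.0299 0.0133]
wrist [ 236  133   75   74 3586] [272.87339654 168.50864473] [0.4354 0.0523 0.028 ]
weight_center 0.75 [0.4312 0.05   0.0172]
weight_center 0.64 [0.3409 0.0269 0.0205]
scene [275 191  16  15 163] [282.53374233 197.89570552] [0.4357 0.0496 0.028 ]
top [174 154  12  18  89] [179.12359551 163.21348315] [0.5807 0.2217 0.028 ]
```

View pics/wrist3.png

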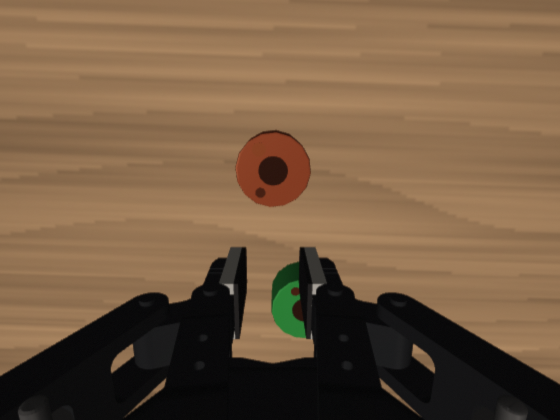

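The weight is centred between the fingers (both at column 273) and the green one is behind them. I'll descend and push straight along the gap axis with both fingertips.

```bash
python3 -m crank '[[0.72,[0,0,-2.5],[0,0,0]],[0.72,[0,0,-2.5],[0,0,0]],[0.72,[0,0,-1.7],[0,0,0]],[0.72,[0,0,-0.7],[0,0,0]],[0.72,[0,0,0],[0,0,0]],[0.72,[0.5,0.02,0],[0,0,0]],[0.72,[0.7,0.03,0],[0,0,0]],[0.72,[0.8,0.03,0],[0,0,0]],[0.72,[0.8,0.03,0],[0,0,0]],[0.72,[0.8,0.03,0],[0,0,0]],[0.72,[0.8,0.03,0],[0,0,0]],[0.72,[0.8,0.03,0],[0,0,0]]]'
```

```text
clock: 12.8
position: [0.45, 0.0532, 0.0055]
ee_rot: [0.491, 0.509, -0.491, 0.509]
ft_force: [-5.4, 0.1, 4.5]
grip_width: 0.283
```

```bash
python3 -m crank '[[0.72,[0.8,0.03,0],[0,0,0]],[0.72,[0.8,0.03,0],[0,0,0]],[0.72,[0.8,0.03,0],[0,0,0]],[0.72,[0.8,0.03,0],[0,0,0]],[0.72,[0.6,0.03,0],[0,0,0]],[0.72,[0.4,0.02,0],[0,0,0]],[0.72,[0,0,0],[0,0,0]]]'; python3 - <<'E'
from h import *
for c in('wrist','scene'):
  p=viewer.camera(c);save(p,c+'4');show(p,['weight_center','gap_a'])
  im=cv2.cvtColor(p['frame'],cv2.COLOR_RGB2HSV);m=cv2.inRange(im,(3,150,90),(12,255,220))
  n,l,s,ce=cv2.connectedComponentsWithStats(m)
  for i in range(1,n):
    if s[i,4]>40: print(c,s[i],ce[i],ray(p,*ce[i],.028))
E
```

```text
clock: 13.38
position: [0.4923, 0.055, 0.0054]
ee_rot: [0.491, 0.509, -0.491, 0.509]
ft_force: [0.7, 0.0, -0.8]
grip_width: 0.278
weight_center 0.63 [0.5215 0.0566 0.0097]
wrist [ 215  161  116  111 8289] [272.79840753 214.67559416] [0.5243 0.0563 0.028 ]
weight_center 0.74 [0.3395 0.0281 0.0158]
weight_center 0.65 [0.5185 0.0533 0.0179]
weight_center 0.41 [0.6014 0.0556 0.0547]
gap_a 0.96 [0.5747 0.0556 0.0186]
gap_a 0.88 [ 0.5799 -0.1109  0.0175]
gap_a 0.77 [0.5697 0.115  0.0138]
gap_a 0.75 [ 0.5778 -0.0568  0.0154]
scene [301 209  16  16 191] [308.43979058 216.48167539] [0.5232 0.0525 0.028 ]
```

View pics/wrist4.png

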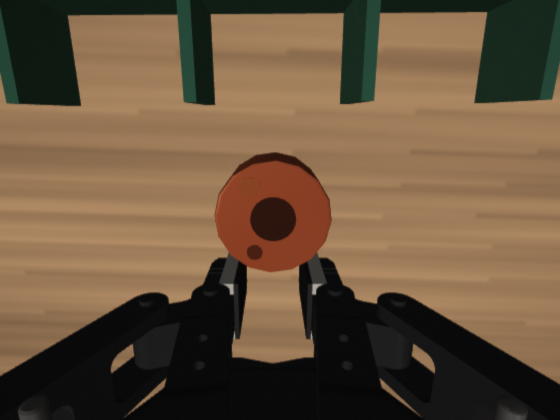

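The weight (column 273) is about 2 mm left of the gap centreline (plates' inner edges at 215 and 341, middle 278). I'll push on with no further +y, which corrects that.

```bash
python3 -m crank '[[0.72,[0.5,-0.02,0],[0,0,0]],[0.72,[0.6,-0.02,0],[0,0,0]],[0.72,[0.6,0,0],[0,0,0]],[0.72,[0.6,0,0],[0,0,0]],[0.72,[0.6,0.02,0],[0,0,0]],[0.72,[0.6,0.02,0],[0,0,0]],[0.72,[0.6,0.02,0],[0,0,0]],[0.72,[0.5,0.02,0],[0,0,0]],[0.72,[0.3,0.01,0],[0,0,0]],[0.72,[0,0,0],[0,0,0]]]'; python3 - <<'E'
from h import *
p=viewer.camera('wrist');save(p,'wrist5')
print(telemetry.get_obs()['ft_force'])
im=cv2.cvtColor(p['frame'],cv2.COLOR_RGB2HSV);m=cv2.inRange(im,(3,150,60),(12,255,220))
n,l,s,ce=cv2.connectedComponentsWithStats(m)
for i in range(1,n):
    if s[i,4]>40: print(s[i],ce[i],ray(p,*ce[i],.028))
E
```

```text
clock: 14.52
position: [0.5411, 0.0554, 0.0054]
ee_rot: [0.491, 0.509, -0.491, 0.509]
ft_force: [-0.1, -0.7, -0.4]
grip_width: 0.278
[ 0.48395986 -0.2620946   0.79896127]
[ 214  175  117   97 7819] [272.58114848 219.79306817] [0.5711 0.0568 0.028 ]
```

```bash
python3 -m crank '[[0.72,[0.2,0.01,0],[0,0,0]],[0.72,[0.2,0.01,0],[0,0,0]],[0.72,[0,0,0],[0,0,0]],[0.72,[0,0,0],[0,0,0]]]'; python3 -m crank '[[0.72,[0.2,0.01,0],[0,0,0]],[0.72,[0,0,0],[0,0,0]],[0.72,[0,0,0],[0,0,0]]]'
```

```text
clock: 14.9
position: [0.5443, 0.0555, 0.0054]
ee_rot: [0.491, 0.509, -0.491, 0.509]
ft_force: [-2.0, 0.7, 0.5]
grip_width: 0.278
clock: 15.15
position: [0.5461, 0.0556, 0.0053]
ee_rot: [0.491, 0.509, -0.491, 0.509]
ft_force: [-3.6, -0.4, 0.8]
grip_width: 0.28
```

```bash
python3 -m crank '[[0.72,[0.1,0,0],[0,0,0]],[0.72,[0,0,0],[0,0,0]],[0.72,[0,0,0],[0,0,0]]]'; python3 -m crank '[[0.72,[0.15,0,0],[0,0,0]],[0.72,[0,0,0],[0,0,0]],[0.72,[0,0,0],[0,0,0]]]'; python3 - <<'E'
from h import *
p=viewer.camera('wrist');save(p,'wrist6')
E
```

```text
clock: 15.4
position: [0.5462, 0.0556, 0.0051]
ee_rot: [0.49, 0.509, -0.492, 0.509]
ft_force: [-6.7, -0.5, 4.3]
grip_width: 0.278
clock: 15.65
position: [0.5465, 0.0556, 0.0049]
ee_rot: [0.489, 0.51, -0.492, 0.508]
ft_force: [-13.2, -1.5, 8.9]
grip_width: 0.281
```

View pics/wrist6.png

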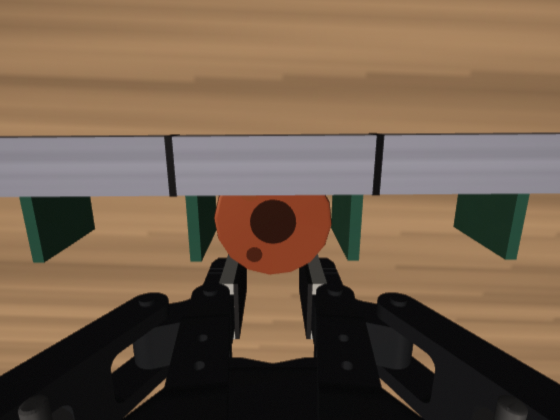

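The weight sits between the two plates with its front edge about 10 mm proud. The hand stopped at x = 0.5465 as predicted, with the force rising to 13 N, so it is home. Backing off and lifting.

```bash
python3 -m crank '[[0.72,[-0.4,0,0],[0,0,0]],[0.72,[-1.2,-0.05,0],[0,0,0]],[0.72,[-2,-0.08,0],[0,0,0]],[0.72,[-2,-0.08,1],[0,0,0]],[0.72,[-1,0,3],[0,0,0]],[0.72,[0,0,3.5],[0,0,0]],[0.72,[0,0,3.5],[0,0,0]],[0.72,[-2,0,2],[0,0,0]],[0.72,[0,0,0],[0,0,0]],[0.72,[0,0,0],[0,0,0]]]'; python3 - <<'E'
from h import *
p=viewer.camera('top');show(p,['weight_center','bowl_center','liner_center','nipple1_center'])
p=viewer.camera('wrist');save(p,'wrist7');show(p,['weight_center','gap_a','rail_a'])
im=cv2.cvtColor(p['frame'],cv2.COLOR_RGB2HSV);m=cv2.inRange(im,(3,150,60),(12,255,220))
n,l,s,ce=cv2.connectedComponentsWithStats(m)
for i in range(1,n):
    if s[i,4]>40: print(s[i],ce[i],ray(p,*ce[i],.028))
E
```

```text
clock: 16.53
position: [0.4637, 0.0532, 0.1367]
ee_rot: [0.492, 0.507, -0.49, 0.51]
ft_force: [-0.7, 0.1, -0.4]
grip_width: 0.28
bowl_center 0.82 [ 0.5392 -0.3908  0.0273]
bowl_center 0.33 [ 0.5834 -0.1124  0.0116]
liner_center 0.8 [0.4193 0.3516 0.0697]
nipple1_center 0.39 [ 0.4098 -0.2551  0.0165]
nipple1_center 0.25 [ 0.6026 -0.0022  0.0565]
weight_center 0.63 [0.5788 0.058  0.0129]
weight_center 0.55 [0.3401 0.0266 0.0138]
gap_a 0.24 [ 5.802e-01  5.710e-02 -5.000e-04]
rail_a 0.49 [0.5786 0.0572 0.0011]
[ 242    7   65   71 3089] [273.91971512  42.19747491] [0.5768 0.057  0.028 ]
```

View pics/wrist7.png

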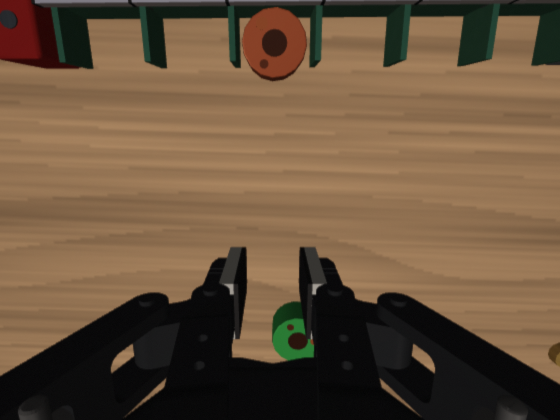

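The weight, at (274,42), is in the third gap from the red block and measures (0.577, 0.057) against the expected (0.576, 0.057). The hand is clear, so I'm handing in.

```bash
python3 -c "
from workcell import manip
print(manip.hand_in())"
```

```text
the job is handed in; nothing more can be done
None
```

The rusty weight is fully home in the third gap from the red end, and I handed the job in after about 17 s of robot time. No verdict was reported.

- **Rail touches:** With closed fingertips I touched rail sections 1, 2 and 3 in that order, at about 4.0, 3.5 and 3.1 N. The wrist camera showed each touch centred on its own section, and I went no further along the rail.
- **The push:** I slid the weight sideways with one finger, then pushed it straight into the gap with both fingertips. The hand stopped at x = 0.5465 m (expected 0.5466 m) with the push force rising to 13 N, which is the back stop.
- **Last checks:** The weight measured (0.577, 0.057), against an expected home of (0.576, 0.057), and it looked flat. The bowl and liner are where they started, within measuring error. The detector confirmed only one nipple, unmoved; the arm worked well away from both.
- **Disagreements:** The last upward force reading at the stop was 9 N, probably friction against the weight; the final picture shows nothing amiss. The last "gap" and "rail" detections were low-confidence and wrong (placed at bench level), so I ignored them.

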